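Feed out one crepe block with the spring-return slide

ROBOT

A 6-joint arm with a two-finger parallel gripper is mounted at the origin on a cart in front of the work surface, level with it; the furniture and walls round the work are solid. World frame = base frame: x ahead of the robot, y to its left, z up, the work surface at z = 0. Lengths are in m, angles in degrees, forces in N, time in s.
With the tool pointing down it reaches from about 0.275 to 0.825 m from the base axis. Payload 4.9 kg.
Tool frame: the origin (TCP) lies at the very end of the fingers, on their centre line; the grasp point (between the pads) lies 19 mm behind it; z points along the fingers, y is the line along which they close (so a half turn about z gives the same grasp; the last joint's range is limited). The gripper opens to 85 mm and grips with 20 to 120 N. Pads are 22 mm wide; open, the fingers measure 114 mm over their backs; the gripper's body (76 mm by 85 mm) begins 54 mm behind the grasp point. The pads swing forward as they close: fully open they stand 13 mm farther back than shut.
Start: joints at [68.801, 18.69, -11.035, 60.275, 0, 82.311], TCP at [0.128, 0.535, 0.231] pointing down, gripper open.
Joint ranges: [-152.03, 152.03], [-55.5, 102.48], [-74.3, 77.21], [-110.64, 120.58], [-84.22, 78.4], [-180, 180]. Speed limits (degrees/s): [147.25, 147.25, 180, 180, 180, 180].

INTERFACE

Orientations are given as [roll, pitch, yaw] about the fixed x, y, z axes, in that order (R = Rz(yaw) Ry(pitch) Rx(roll)).
In Python, from station import manip gives the robot as it stands. The module is installed in compiled form; this text tells all that it offers.
- The arm moves only by the tool drive_tool, never from a script. Its argument "moves" is a list of rows, each a list of 2 entries, a list of its own where there are three numbers: the shift along the tool's x, y, z normalised to -1 to 1, where 1 is 30 mm, then the turn about the tool's z normalised to -1 to 1, where 1 is 0.1 rad. A call has 1 to 5 rows; each row shifts and turns the commanded pose from where the row before left it, along the tool's axes as they then stand; what a row does not reach is not made up. A row lasts 1/10 s, in which the tool goes at most 50 mm and 8.59 degrees, less where a joint would pass 70% of its speed; a pose out of reach is approached as far as the arm can. A call with a number of a shift or a turn outside -1 to 1 is refused whole. A call with a gripper value outside its range is refused whole. "grip" is the finger opening in mm, from 0 to 85.4, set as the call begins (left out, the last holds). The fingers move at their own pace and stop on an object; "squeeze" is the grip in N (left out, the last holds). Time passes only in rows, so rows that do not move let the fingers close. It gives the time, the measured TCP pose, the force, the opening and the grip force at its end, in the units of the state.
- manip.state(): the state, without advancing time (a new reading comes with each control period).
- manip.capture(name): name is "scene" or "top" or "wrist"; returns the picture (400x640x3 uint8, red, green, blue); there is no depth.
- manip.camera_info(name): a dict with "K" (3x3 intrinsics, pixels), "rvec" (rotation vector, rad) and "tvec" (3), from world to camera coordinates, as OpenCV has them; the wrist camera has in their place "hand_eye" (4x4, takes a point from camera to tool coordinates, whose origin is the TCP and whose axes are the flange's). Camera axes: x right, y down, z forward; pixel columns grow to the right and rows downward; lengths in m; the calibration is good to about 2 mm. A picture is of the moment at which its call begins: read the wrist's pose just before it. camera_info takes no time and is no camera call.
- manip.sign_off(): hands the job in; it is judged then, once.
The state is a dict: "t": time; "joint_pos": joint angles; "dq": joint speeds; "joint_efforts": joint torques, N m; "tcp_pos": TCP position; "ee_rot": TCP orientation; "force": force on the tool from outside, world axes, zero at the start; "torque": the same for the moment, N m; "grip_width": finger opening in m; "grasp_force": force on a finger pad.
Only numpy, scipy, OpenCV 4.12 (cv2) and the standard library are available. Lean on these libraries where they do the work, as an engineer would, in place of code of your own. Each camera call takes 0.05 s, during which the arm holds its last target. There are 200 camera calls.

TASK

Feed one white crepe block out of the feeder that is loaded with white blocks: push its orange handle all the way to the end of its stroke, then let go of it there so that the spring snaps the slide fully home. Leave the slide of the other feeder, with the yellow wax cakes, alone.

Things in the scene. Friction and masses are not known exactly. Their poses are not given: they have to be found in the camera images.
- crepe_feeder: Fixed feeder holding two stacked white blocks: 6 mm aluminium base plate, 86 mm wide, blue open-topped magazine 42 mm high. Origin at table height under the magazine's centre; x = level push direction, from handle through magazine to pick-up ledge; z up. Base plate from x = -150 to 70 mm, magazine from x = -21 to 21 mm. Handle centre at x = -130 mm + joint crepe_slide, y = 0.
- crepe_slide (a joint): Its slide, in m: 0 home, 0.046 at the hard end stop. Spring towards home: 5 N at home, 10 N at the end; let go at the end (say by lifting straight off) it snaps home faster than 0.3 m/s. Handle: upright orange paddle, 10 mm thick along x, 36 mm wide, top 60 mm above the table; behind it only the flat base plate, so closed fingers can come down there and push.
- crepe_low: The lowest white crepe block in that feeder, 30 (along the push) x 60 x 16 mm, loose, origin at the centre of its underside. It starts in the magazine at feeder x = 0, 6 mm above the table; the slide pushes it onto the ledge, to about x = 44 mm. A second block lying on it then drops into its place.
- wax_slide (a joint): Slide of the other feeder, alike in build and handle but holding yellow wax cakes: 0 = home, in m. The feeders stand side by side in either order. To be left alone.

How it is judged (in metres and radians):
On the way, in this order (a step that is already met when the one before it is completed fails the run):
1. the crepe feeder's slide is pushed to the end of its stroke (within 5 mm) (value of joint crepe_slide above 0.041 m), for 0.1 s.
2. the slide is let go and snaps back on its spring (faster than 0.15 m/s at some moment) (velocity of joint crepe_slide below -0.15 m/s).
At the end, for the whole second after the job is handed in: The crepe feeder's slide is home (within 4 mm) and the block that was lowest lies flat (within 10 degrees) and at rest on the pick-up ledge: its centre 32 to 65 mm from the magazine's centre along the push direction and within 15 mm of the feeder's centre line (value of joint crepe_slide below 0.004 m and x of crepe_low in the frame of crepe_feeder between 0.032 and 0.065 m and y of crepe_low in the frame of crepe_feeder between -0.015 and 0.015 m and z of crepe_low in the frame of crepe_feeder below 0.012 m and angle between crepe_low's own z axis and vertical below 0.17 rad and linear speed of crepe_low below 0.02 m/s); the robot touches nothing.
It fails at once if the slide of the wax feeder is moved by more than 8 mm (value of joint wax_slide above 0.008 m).
It also fails if it takes over 26 s, if anything falls off the work surface, if the arm or the gripper's body presses on something with over 40 N, if the wrist force passes 120 N, or if a joint passes its speed limit or range.

## Working session

There is one attempt and no reset: what is moved stays moved. The work goes in short steps, Python scripts to look and compute and a tool call to move; the robot and the scene stay as the last step left them, time stands still between calls to the robot, and variables do not carry over. Pictures are saved under pics/ and viewed, at most 10 in all, crops included, and the job is handed in when it is done.

Besides the shell and the picture viewer there is one more tool, called after ">>>" as name(argument=value, ...), one argument or row to a line, values as JSON. drive_tool: Moves the arm, as the interface text tells. Scaled input: -1 to 1 covers 30 mm each way for a shift and 0.1 rad each way for a turn. Its arguments: {"type":"object","properties":{"moves":{"type":"array"},"grip":{"type":"number"},"squeeze":{"type":"number"}},"required":["moves"]}

```bash
mkdir -p pics
python3 - <<'E'
from station import manip
import cv2
for n in("top","scene"):
    im=manip.capture(n); cv2.imwrite(f"pics/{n}0.png",im[:,:,::-1])
    print(n,manip.camera_info(n))
s=manip.state();print(s)
E
```

```text
top {'K': array([[364.24797663,   0.        , 316.67217738],
       [  0.        , 364.24797663, 196.18994708],
       [  0.        ,   0.        ,   1.        ]]), 'rvec': array([ 2.13633417, -2.11130539,  0.15126749]), 'tvec': array([0.00855915, 0.5696642 , 0.80141967])}
scene {'K': array([[425.57356822,   0.        , 315.39849756],
       [  0.        , 425.57356822, 206.30762028],
       [  0.        ,   0.        ,   1.        ]]), 'rvec': array([ 2.02073398, -0.5956556 ,  0.32056485]), 'tvec': array([-0.51075016,  0.19650694,  0.59231549])}
{'t': 0.1, 'joint_pos': array([ 6.88005086e+01,  1.87303632e+01, -1.10877893e+01,  6.02753710e+01,
       -6.92789453e-04,  8.23105302e+01]), 'dq': array([-0.02871837,  0.0299952 ,  0.11294027,  0.06181283, -0.11220799,
       -0.07080928]), 'joint_efforts': array([ 8.31181005e-04, -4.44241369e+01,  2.63037139e+01,  7.88355101e-03,
       -3.77929837e-05,  4.02107617e-06]), 'tcp_pos': array([0.12828572, 0.53426954, 0.23054702]), 'ee_rot': array([-1.79907225e+02, -1.18272573e-02,  1.66489969e+02]), 'force': array([ 1.14407496, -0.46682546,  0.42228512]), 'torque': array([ 0.03227725,  0.02899441, -0.02728064]), 'grasp_force': 0.0, 'grip_width': 0.08497939845513573}
```

View pics/top0.png

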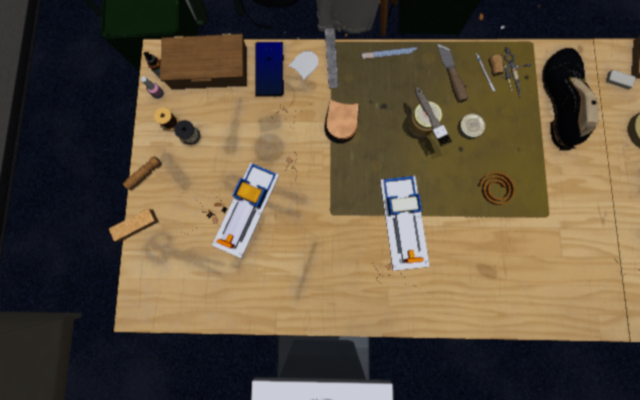

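View pics/scene0.png

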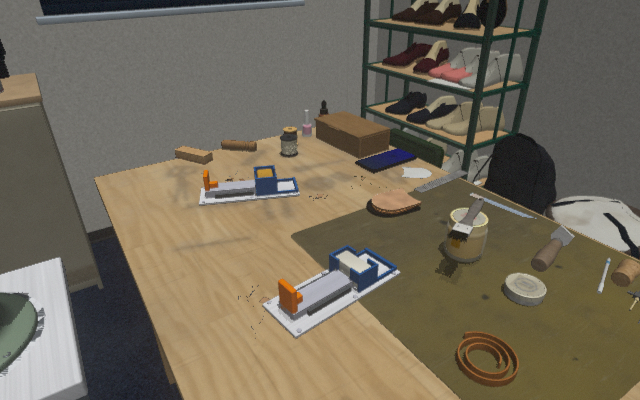

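The white-block feeder is on the right in the top view, with its plate at about (382,179)–(428,268) and the orange handle near (413,258). The wax feeder is on the left, with its handle near (227,241). Next I measure the white feeder.

```bash
cat > h.py <<'E'
import cv2,numpy as np
from station import manip
def ray(n,px,z):
    c=manip.camera_info(n);R=cv2.Rodrigues(c["rvec"])[0];C=-R.T@c["tvec"]
    d=R.T@np.linalg.solve(c["K"],[px[0],px[1],1]);return C+d*(z-C[2])/d[2]
E
python3 - <<'E'
from h import *
im=cv2.imread("pics/top0.png");hsv=cv2.cvtColor(im,cv2.COLOR_BGR2HSV)
orange=cv2.inRange(hsv,(5,180,150),(20,255,255));orange[:,:340]=0;orange[:235]=0;orange[285:]=0;orange[:,445:]=0
p=cv2.findNonZero(orange);r=cv2.minAreaRect(p);print("orange",len(p),r)
for q in cv2.boxPoints(r):print(q,ray("top",q,.06))
w=cv2.inRange(hsv,(0,0,150),(180,70,255));b=cv2.inRange(hsv,(100,80,40),(130,255,255))
m=w|b|cv2.inRange(hsv,(90,0,60),(130,90,255))
m[:,:370]=0;m[:,440:]=0;m[:165]=0;m[280:]=0
m=cv2.morphologyEx(m,cv2.MORPH_OPEN,np.ones((3,3)));cs=max(cv2.findContours(m,0,1)[0],key=cv2.contourArea)
r=cv2.minAreaRect(cs);print("plate",r)
B=np.array([ray("top",q,.006) for q in cv2.boxPoints(r)]);print(B.round(4),B.mean(0))
print(np.linalg.norm(np.diff(B,axis=0),axis=1))
o=im.copy();cv2.drawContours(o,[np.intp(cv2.boxPoints(r))],0,(0,255,0),1);o[orange>0]=(255,0,255)
cv2.imwrite("pics/c1.png",cv2.resize(o[165:285,360:450],None,fx=5,fy=5,interpolation=0))
# scene orange
im=cv2.imread("pics/scene0.png");hsv=cv2.cvtColor(im,cv2.COLOR_BGR2HSV)
o=cv2.inRange(hsv,(5,180,120),(20,255,255));o[:260]=0;o[330:]=0;o[:,:260]=0;o[:,320:]=0
print(cv2.boundingRect(o))
E
```

```text
orange 79 ((415.0, 256.0), (14.0, 10.0), 0.0)
[408. 261.] [ 0.42375882 -0.1895486   0.06      ]
[408. 251.] [ 0.44569465 -0.19015289  0.06      ]
[422. 251.] [ 0.44610669 -0.22113224  0.06      ]
[422. 261.] [ 0.42418784 -0.22039087  0.06      ]
plate ((404.841796875, 222.66085815429688), (93.38140869140625, 37.41859436035156), 82.09283447265625)
[[ 0.6208 -0.1384  0.006 ]
 [ 0.6346 -0.2293  0.006 ]
 [ 0.4117 -0.2523  0.006 ]
 [ 0.3986 -0.1652  0.006 ]] [ 0.51643156 -0.19627253  0.006     ]
[0.09190136 0.22400646 0.08806421]
(278, 279, 24, 34)
```

View pics/c1.png

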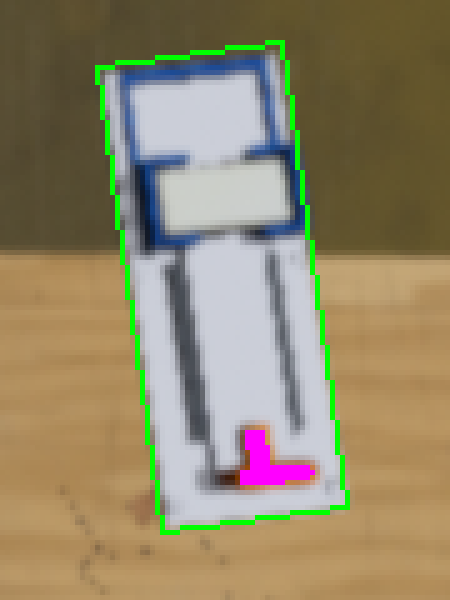

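The handle's rear face is at about (0.422, -0.205) and the push direction is yaw ≈ 7°. I'll close the gripper, turn the tool to face along the push and travel over.

>>> drive_tool(
  moves=[
    [[-1,-0.6,0],-0.9],
    [[-1,-0.6,0],-0.9],
    [[-1,-0.8,0],-0.9],
    [[-1,-0.8,0],-0.9],
    [[-1,-1,0],0],
  ],
  grip=0,
)

```text
t: 0.6
tcp_pos: [0.274, 0.4124, 0.231]
ee_rot: [-180.0, -0.0, -172.7]
force: [0.6, 1.2, 1.1]
grip_width: 0.0122
grasp_force: 0.0
```

>>> drive_tool(
  moves=[
    [[0,-1,0],0],
    [[0,-1,0],0],
    [[0,-1,0],0],
    [[0,-1,0],0],
    [[0,-1,0],0],
  ],
)

```text
t: 1.1
tcp_pos: [0.2917, 0.2633, 0.231]
ee_rot: [-180.0, -0.0, -172.9]
force: [0.1, -0.4, 0.1]
grip_width: 0.0003
grasp_force: 0.0
```

>>> drive_tool(
  moves=[
    [[0,-1,0],0],
    [[0,-1,0],0],
    [[0,-1,0],0],
    [[0,-1,0],0],
    [[0,-1,0],0],
  ],
)

```text
t: 1.6
tcp_pos: [0.3103, 0.1146, 0.2311]
ee_rot: [-180.0, -0.0, -172.9]
force: [1.3, 0.2, 1.0]
grip_width: -0.0
grasp_force: 0.0
```

>>> drive_tool(
  moves=[
    [[0,-1,0],0],
    [[0,-1,0],0],
    [[0,-1,0],0],
    [[0,-1,0],0],
    [[0,0,0],0],
  ],
)

```text
t: 2.1
tcp_pos: [0.3259, -0.0058, 0.2313]
ee_rot: [-179.9, 0.0, -173.2]
force: [0.1, 0.4, 0.7]
grip_width: -0.0002
grasp_force: 0.0
```

>>> drive_tool(
  moves=[
    [[-0.2,-1,0],0],
    [[-0.2,-1,0],0],
    [[-0.2,-1,0],0],
    [[-0.2,-1,0],0],
    [[-0.2,-1,0],0],
  ],
)

```text
t: 2.6
tcp_pos: [0.374, -0.1487, 0.2311]
ee_rot: [180.0, -0.0, -172.9]
force: [0.6, -0.2, 0.8]
grip_width: -0.0001
grasp_force: 0.0
```

>>> drive_tool(
  moves=[
    [[0,-0.9,0],0],
    [[0,-0.9,0.5],0],
    [[0,0,1],0],
    [[0,0,1],0],
    [[0,0,0],0],
  ],
)

```text
t: 3.1
tcp_pos: [0.3781, -0.1995, 0.1531]
ee_rot: [179.7, -0.3, -172.9]
force: [-0.8, 0.8, 0.1]
grip_width: -0.0001
grasp_force: 0.0
```

Run:
```python
from h import *
s=manip.state();print(s["tcp_pos"],s["ee_rot"])
im=manip.capture("scene")[:,:,::-1];cv2.imwrite("pics/s2.png",cv2.resize(im[160:360,200:440],None,fx=3,fy=3))
c=manip.camera_info("wrist");im=manip.capture("wrist")[:,:,::-1];cv2.imwrite("pics/w2.png",im);print(c)
```

```text
[ 0.37806286 -0.19947695  0.15305977] [ 179.67717408   -0.30170819 -172.86579658]
{'K': array([[285.28010495,   0.        , 320.30344765],
       [  0.        , 285.28010495, 197.34566759],
       [  0.        ,   0.        ,   1.        ]]), 'hand_eye': array([[-8.59884213e-04, -9.62333102e-01, -2.71871774e-01,
         6.92996687e-02],
       [ 9.99999280e-01, -1.05500869e-03,  5.71542209e-04,
         1.55204643e-03],
       [-8.36841072e-04, -2.71871086e-01,  9.62333317e-01,
        -1.43203984e-01],
       [ 0.00000000e+00,  0.00000000e+00,  0.00000000e+00,
         1.00000000e+00]])}
```

View pics/s2.png

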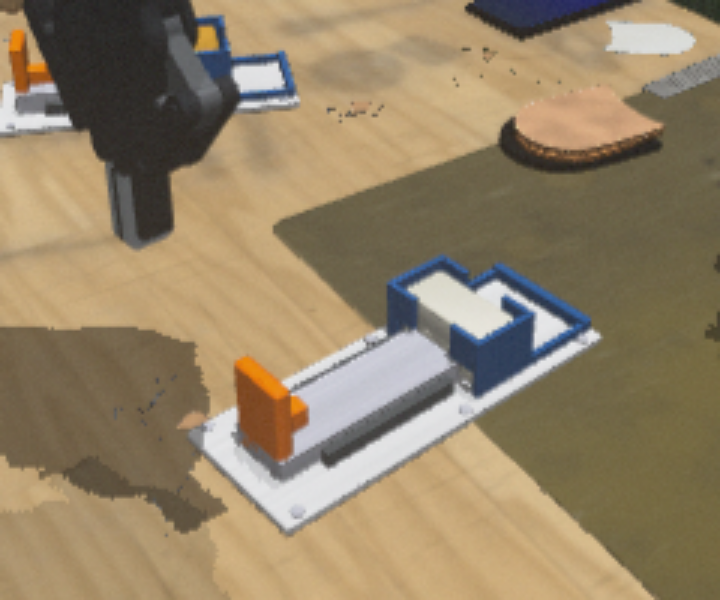

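View pics/w2.png

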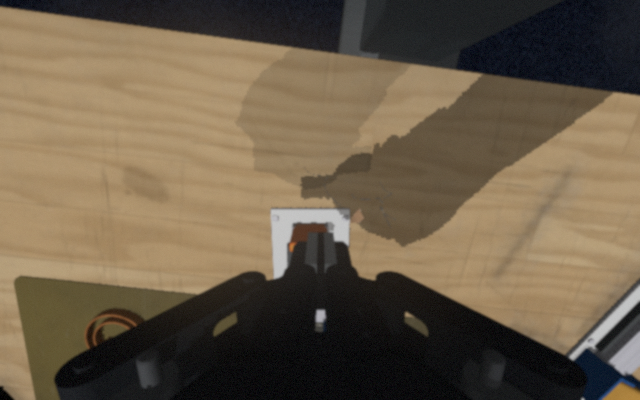

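The scene crop shows the fingertips at (140,240), behind and above the handle at (262,410). In the wrist view, the plate's near edge runs from (272,210) to (350,210), level in the image, so the yaw is right. The handle's rear top is near (310,223).

Run:
```python
from h import *
from scipy.spatial.transform import Rotation as Ro
s=manip.state();c=manip.camera_info("wrist");print(s["tcp_pos"],s["ee_rot"])
H=c["hand_eye"];R=Ro.from_euler("xyz",s["ee_rot"],degrees=True).as_matrix()
def wr(px,z):
    d=R@H[:3,:3]@np.linalg.solve(c["K"],[*px,1]);C=R@H[:3,3]+s["tcp_pos"];return C+d*(z-C[2])/d[2]
im=cv2.imread("pics/w2.png");hsv=cv2.cvtColor(im,cv2.COLOR_BGR2HSV)
o=cv2.inRange(hsv,(3,150,50),(20,255,255));o[:205]=0;o[260:]=0;o[:,:276]=0;o[:,345:]=0
print("orange",cv2.boundingRect(o),[ (y,np.flatnonzero(o[y])[[0,-1]].tolist()) for y in range(215,245,2) if o[y].any()])
m=cv2.inRange(hsv,(0,0,150),(180,60,255));m[:200]=0;m[235:]=0;m[:,:260]=0;m[:,360:]=0
print("plate",cv2.boundingRect(m))
for q in((272,209),(350,209)):
    p=wr(q,.006);print(q,p,"tool",R.T@(p-s["tcp_pos"]))
for q in((293,223),(331,223)):
    p=wr(q,.06);print(q,p,"tool",R.T@(p-s["tcp_pos"]))
```

```text
[ 0.38026972 -0.2010765   0.15635722] [ 1.79915965e+02 -6.72335612e-02 -1.72837949e+02]
orange (289, 228, 33, 23) [(229, [301, 301]), (231, [305, 305]), (235, [302, 305]), (241, [292, 296]), (243, [290, 295])]
plate (270, 209, 81, 26)
(272, 209) [ 0.41280237 -0.24767908  0.006     ] tool [-0.026645   -0.05051543  0.15025213]
(350, 209) [ 0.40241986 -0.16396083  0.006     ] tool [-0.02678117  0.03384396  0.1503757 ]
(293, 223) [ 0.40500475 -0.22077178  0.06      ] tool [-0.02219956 -0.02276674  0.09629795]
(331, 223) [ 0.40082252 -0.18701384  0.06      ] tool [-0.02225877  0.0112492   0.09634777]
```

>>> drive_tool(
  moves=[
    [[-0.3,-0.27,0.6],0],
    [[0,0,1],0],
    [[0,0,1],0],
    [[0,0,1],0],
    [[0,0,0.6],0],
  ],
)

```text
t: 3.7
tcp_pos: [0.3913, -0.2089, 0.0302]
ee_rot: [-180.0, 0.0, -172.8]
force: [0.5, -0.3, 0.3]
grip_width: -0.0001
grasp_force: 0.0
```

>>> drive_tool(
  moves=[
    [[-0.2,0,0],0],
    [[-0.2,0,0],0],
    [[-0.2,0,0],0],
    [[-0.1,0,0],0],
    [[0,0,0],0],
  ],
)

```text
t: 4.2
tcp_pos: [0.4116, -0.2071, 0.0314]
ee_rot: [-179.9, -0.0, -172.9]
force: [-3.9, -1.5, 3.5]
grip_width: 0.0001
grasp_force: 2.3
```

In contact. Now the push.

>>> drive_tool(
  moves=[
    [[-0.3,0,0],0],
    [[-0.3,0,0],0],
    [[-0.3,0,0],0],
    [[-0.3,0,0],0],
    [[-0.1,0,0],0],
  ],
)

```text
t: 4.7
tcp_pos: [0.4482, -0.2022, 0.0309]
ee_rot: [-179.9, -0.3, -172.9]
force: [-10.1, -3.7, 8.2]
grip_width: -0.0
grasp_force: 5.3
```

>>> drive_tool(
  moves=[
    [[-0.1,0,0],0],
    [[0,0,0],0],
  ],
)

```text
t: 4.9
tcp_pos: [0.451, -0.2018, 0.0309]
ee_rot: [-179.9, -0.3, -172.9]
force: [-9.8, -3.9, 8.0]
grip_width: -0.0003
grasp_force: 4.7
```

>>> drive_tool(
  moves=[
    [[-0.15,0,0],0],
    [[-0.1,0,0],0],
    [[0,0,0],0],
  ],
)

```text
t: 5.2
tcp_pos: [0.4554, -0.2012, 0.0307]
ee_rot: [-179.8, -0.6, -173.0]
force: [-16.5, -5.1, 13.8]
grip_width: 0.0001
grasp_force: 8.8
```

>>> drive_tool(
  moves=[
    [[-0.1,0,0],0],
    [[0,0,0],0],
  ],
)

```text
t: 5.4
tcp_pos: [0.4554, -0.2011, 0.0307]
ee_rot: [-179.8, -1.0, -173.0]
force: [-25.3, -7.7, 21.9]
grip_width: 0.0003
grasp_force: 13.1
```

The position has stalled and the force is rising, so the slide is at the stop. I'll relieve the overshoot slightly and lift straight off.

>>> drive_tool(
  moves=[
    [[0.1,0,0],0],
    [[0,0,-1],0],
    [[0,0,-1],0],
    [[0,0,-1],0],
    [[0,0,-1],0],
  ],
)

```text
t: 5.9
tcp_pos: [0.461, -0.2, 0.1522]
ee_rot: [-180.0, 0.1, -172.9]
force: [1.1, -0.8, 0.3]
grip_width: -0.0002
grasp_force: 0.0
```

>>> drive_tool(
  moves=[
    [[0.5,1,-1],0],
    [[0.5,1,0],0],
    [[0,1,0],0],
    [[0,1,0],0],
    [[0,0,0],0],
  ],
)

```text
t: 6.4
tcp_pos: [0.4152, -0.0819, 0.181]
ee_rot: [179.9, 0.1, -172.7]
force: [0.7, -0.3, 0.3]
grip_width: 0.0002
grasp_force: 0.0
```

Run:
```python
from h import *
s=manip.state();print(s["t"],s["tcp_pos"],s["force"])
a=manip.capture("scene")[160:360,200:440,::-1];t=manip.capture("top")[165:285,360:450,::-1]
cv2.imwrite("pics/f.png",np.hstack([cv2.resize(a,(480,400)),cv2.resize(t,(300,400),interpolation=0)]))
```

```text
6.4 [ 0.41516329 -0.08189342  0.18097992] [ 0.66913068 -0.29738687  0.26697743]
```

View pics/f.png

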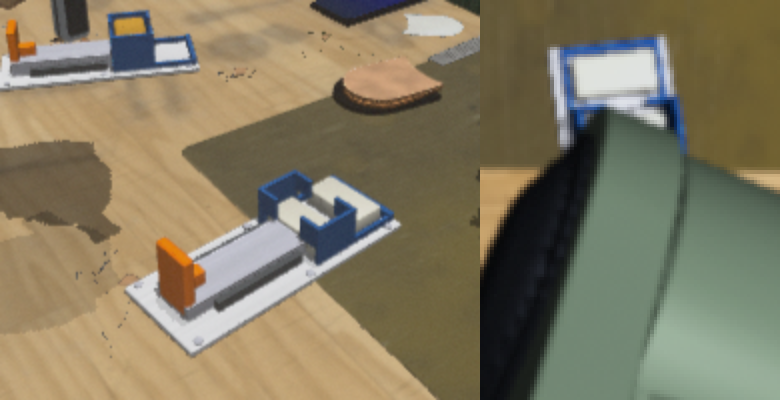

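The picture shows the handle back home at (178,275). One block lies flat on the ledge at (345,200), centred in the top view at (615,75), and the second block has dropped into the magazine. The wax feeder looks untouched and the robot is clear.

```bash
python3 -c "
from station import manip
print(manip.sign_off())"
```

```text
the job is handed in; nothing more can be done
None
```

I pushed the crepe feeder's slide to its stop and let it snap home; one white block lies flat on the ledge, the wax feeder was left alone, and the job is handed in (sign-off gave no verdict).

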